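# Swap the feeler blade in a plate clamp and feel the gap

### The job

The short thin feeler blade standing in the plate clamp is too thin for the gap, so swap it: first lift it out and stand it upright, pushed fully down, in the empty slot of the two-slot rack and let go of it. Then take the long thick blade from the rack's other slot and slide it upright, handle up, down the middle between the clamp's two sprung plates until it drags snugly (a light push of about 7 N, both plates pressed back about a millimetre and not forced), and finish while still gripping it at that depth. Do not knock the bottles and the beaker behind.

Things in the scene. Friction and masses are not known exactly. Their poses are not given: they have to be found in the camera images.
- clamp: Fixed plate clamp: grey base 86 (x) x 136 (y) x 12 mm, aluminium cheeks at +y and -y (outer faces 50 mm from the centre; screw to 66 mm). Between them two white plates 60 mm wide (x), 6 mm thick, from 22 to 98 mm above the worktop, leaning apart: a V gap across y, open at the top, narrowing 0.24 mm per mm of depth. Left or right of the rack. Origin: centre of the base's underside; z up.
- plate_left_edge (a point): Middle of the inner top edge of the +y plate, 98 mm above the worktop; moves with the plate. The mouth's middle lies midway between this and plate_right_edge; the mouth is 20 mm wide (y), but as the -y cheek was set by hand up to 1.7 mm more or less.
- plate_right_edge (a point): Middle of the inner top edge of the -y plate.
- plate_left (a joint): How far the +y plate is pressed back outward against its springs (m): 0 at rest, stop at 0.006; 5 N per mm.
- plate_right (a joint): The same for the -y plate. A blade that fills the gap touches both plates; further down it presses each back 0.12 mm per mm, and the drag on the blade, friction included, grows by roughly 1 N per mm.
- rack: Fixed grey block 124 (x) x 56 (y) x 55 mm high with two through slots in a row along x, centres at x = -30 mm (empty at first) and +30 mm (holds the thick blade); each 38 mm long (x), 11 mm wide (y), open down to the worktop, its mouth chamfered 2 mm. Origin: centre of the underside; z up.
- free_slot (a point): Centre of the mouth of the empty slot, 55 mm above the worktop.
- thin_blade: The wrong blade: steel 3.5 mm thick (y), 30 wide (x), 50 long, under a black handle: collar 36 x 32 x 5 mm (z 50 to 55), grip 32 (x) x 14 (y) x 45 mm (z 55 to 100). 120 g. Origin: lower end of the blade; z towards the handle. At first its collar rests on the clamp's plates, axes along the clamp's. Fully down in the rack its collar lies on the rack, its end 5 mm above the worktop.
- thick_blade: The right blade: steel 7 mm thick (y), 30 wide (x), 90 long, collar z 90 to 95 mm, grip 32 x 14 x 45 mm (z 95 to 140). 120 g. Origin: lower end; z towards the handle. At first it stands on the worktop in the rack's +x slot, axes along the rack's. In the clamp it meets both plates 47 to 61 mm below the mouth; snug is 5 to 15 mm deeper. The clamp's base lies 86 mm below the mouth.
- bottle_a: White sample bottle 50 x 90 mm behind the work; leave alone. Origin: underside centre.
- bottle_b: White sample bottle 50 x 90 mm behind the work; leave alone. Origin: underside centre.
- beaker: Glass beaker 67 x 94 mm behind the work; leave alone. Origin: underside centre.
Not all that is in view belongs to the job. What is shaped like the thin_blade but brown, orange or turquoise is not meant.

How it is judged:
By the outcome, as a careful person would: the job done as asked, in the order asked, and still so for the second after the job is handed in, while the arm keeps its last pose, push and grip.
It also fails if it takes over 61 s, if anything falls off the work surface, if the arm or the gripper's body presses on something with over 40 N, if the wrist force passes 120 N, or if a joint passes its speed limit or range.

### The arm

A 6-joint arm with a two-finger parallel gripper is mounted at the origin on a cart in front of the work surface, level with it; the furniture and walls round the work are solid. World frame = base frame: x ahead of the robot, y to its left, z up, the work surface at z = 0. Lengths are in m, angles in rad, forces in N, time in s.
With the tool pointing down it reaches from about 0.25 to 0.775 m from the base axis. Payload 4 kg.
Tool frame: the origin (TCP) lies midway between the tips of the shut fingers; the grasp point (between the pads) lies 19 mm behind it (robot.hold_point_z is the distance from the TCP to the grasp point, in m); z points along the fingers, y is the line along which they close (so a half turn about z gives the same grasp; the last joint's range is limited). The gripper opens to 94 mm and grips with 3 to 60 N. Pads are 16 mm wide; open, the fingers measure 119 mm over their backs; the gripper's body (75 mm by 177 mm) begins 78 mm behind the grasp point.
Start: joints at [-1.26, 0.087, 1.371, -0, 1.684, -0.103], TCP at [0.221, -0.504, 0.206] pointing down, gripper open.
Joint ranges: [-3.1, 3.1], [-0.76, 2.03], [0.27, 2.55], [-1.08, 4.22], [0.17, 2.65], [-2.57, 2.57]. Speed limits (rad/s): [2.79, 2.79, 3.14, 3.14, 3.14, 3.14].

### API

Orientations are given as [roll, pitch, yaw] about the fixed x, y, z axes, in that order (R = Rz(yaw) Ry(pitch) Rx(roll)).
In Python, from bench import readout, imaging, robot gives the robot as it stands.
- The arm moves only by the tool carry_out, never from a script. Its argument "motion" is text: rows parted by semicolons, each of 7 numbers parted by spaces: the shift along the tool's x, y, z each as a share of 200 mm, from -1 to 1, then the turn, a rotation vector about the tool's x, y, z each as a share of 120 degrees, from -1 to 1, then the opening, from 0 (shut) to 1 (fully open). A call has 1 to 12 rows; each row shifts and turns the commanded pose from where the row before left it, along the tool's axes as they then stand; what a row does not reach is not made up. A row lasts 1/8 s, in which the tool goes at most 62.5 mm and 10.7 degrees, less where a joint would pass 70% of its speed; a pose out of reach is approached as far as the arm can. A call with a number of a shift or a turn outside -1 to 1 is refused whole. A call with a gripper value outside its range is refused whole. The fingers move at their own pace and stop on an object; the grip force is fixed at half the most. Time passes only in rows, so rows that do not move let the fingers close. It gives the time, the measured TCP pose, the force, the opening and the grip force at its end, in the units of the state.
- readout.get_obs(): the state, without advancing time (a new reading comes with each control period).
- imaging.snapshot(name): name is "scene" or "top"; returns a dict with "pixels" (480x640x3 uint8, red, green, blue), "fx", "fy", "cx", "cy" (pixels), "R" (3x3) and "t" (3): a world point X has camera coordinates R X + t. Camera axes: x right, y down, z forward; pixel columns grow to the right and rows downward; lengths in m; the calibration is good to about 2 mm. A picture is of the moment at which its call begins. There is no depth.
- robot.close_job(): hands the job in; it is judged then, once.
The state is a dict: "time": time; "joint_positions": joint angles; "qvel": joint speeds; "joint_torque": joint torques, N m; "tool_pos": TCP position; "ee_rot": TCP orientation; "wrist_force": force on the tool from outside, world axes, zero at the start; "wrist_torque": the same for the moment, N m; "width": finger opening in m; "finger_force": force on a finger pad.
Only numpy, scipy, OpenCV 4.12 (cv2) and the standard library are available. Lean on these libraries where they do the work, as an engineer would, in place of code of your own. Each camera call takes 0.05 s, during which the arm holds its last target. There are 200 camera calls.

## Working session

There is one attempt and no reset: what is moved stays moved. The work goes in short steps, Python scripts to look and compute and a tool call to move; the robot and the scene stay as the last step left them, time stands still between calls to the robot, and variables do not carry over. Pictures are saved under pics/ and viewed, at most 10 in all, crops included, and the job is handed in when it is done.

Besides the shell and the picture viewer there is one more tool, called as name(argument=value, ...), one argument or row to a line, values as JSON. carry_out: Moves the arm, as the interface text tells. Its arguments: {"type":"object","properties":{"motion":{"type":"string"}},"required":["motion"]}

```bash
mkdir -p pics; ls
python3 - <<'E'
from bench import readout, imaging, robot
import cv2
o=readout.get_obs(); print(o)
print(robot.hold_point_z)
for n in("scene","top"):
    s=imaging.snapshot(n); cv2.imwrite(f"pics/{n}0.png",s["pixels"][:,:,::-1]); print(n,s["fx"],s["fy"],s["cx"],s["cy"],s["R"],s["t"])
    import numpy as np; np.savez(f"pics/{n}0.npz",**s)
E
```

```text
pics
{'time': 0.0, 'joint_positions': array([-1.26010865e+00,  8.79808932e-02,  1.37224299e+00, -3.34240693e-05,
        1.68362035e+00, -1.03082913e-01]), 'qvel': array([-1.10348546e-03,  3.92881480e-04,  3.69762871e-05,  1.67454870e-04,
       -6.49375229e-04, -9.14723581e-04]), 'joint_torque': array([ 6.46145090e-04, -3.40179348e+01, -3.02428007e+01,  7.16184033e-02,
        3.28880560e-02, -1.74578986e-04]), 'tool_pos': array([ 0.22095846, -0.50305735,  0.20429577]), 'ee_rot': array([-3.13934962e+00, -1.98643823e-04,  4.13766639e-01]), 'wrist_force': array([-0.13114027, -0.07369652,  0.45267677]), 'wrist_torque': array([-0.03504862,  0.00196063, -0.01067009]), 'finger_force': 0.0, 'width': 0.09394295753024154}
0.0188
scene 600.2962171668992 600.2962171668992 308.2748848308726 235.37858907378222 [[-0.71282303 -0.70121764 -0.0133097 ]
 [-0.44518186  0.46705089 -0.76398729]
 [ 0.54193767 -0.53866249 -0.64509401]] [0.38169618 0.39347827 0.52650873]
top 529.4977184318518 529.4977184318518 321.7249012615282 238.39546470276719 [[ 0.01824778 -0.99978464  0.00988428]
 [-0.99114275 -0.01938891 -0.13137774]
 [ 0.1315411  -0.00739938 -0.9912831 ]] [-0.11621775  0.60784065  0.92570304]
```

View pics/scene0.png

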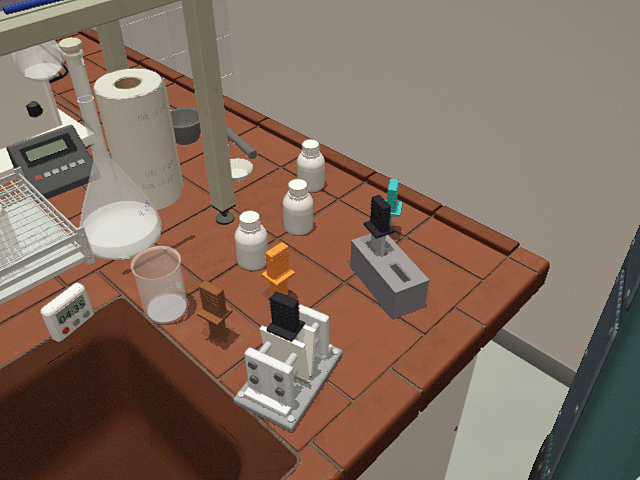

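View pics/top0.png

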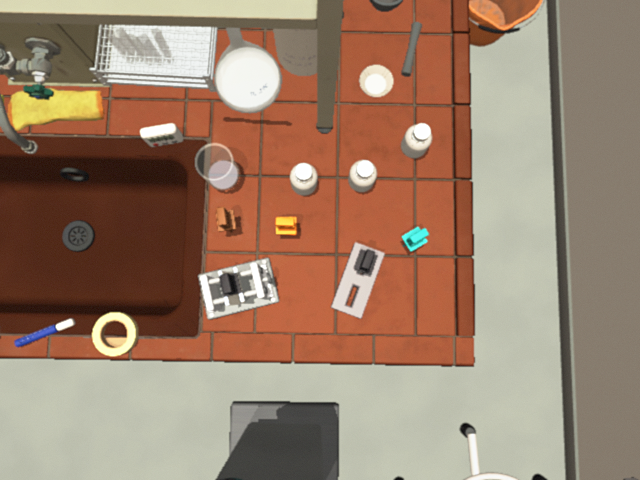

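The scene view shows the clamp with the thin blade at about (290,350) and the rack with the thick blade at about (390,270). In the top view they are at (238,288) and (358,280). I'll enlarge both.

```bash
cat > h.py <<'E'
import numpy as np, cv2
def crop(img,x0,y0,w,h,k):
    c=cv2.resize(img[y0:y0+h,x0:x0+w],None,fx=k,fy=k,interpolation=cv2.INTER_CUBIC)
    for x in range((x0+9)//10*10,x0+w,10):
        cv2.line(c,((x-x0)*k,0),((x-x0)*k,6),(0,255,255),1); cv2.putText(c,str(x),((x-x0)*k,16),0,.33,(0,255,255),1)
    for y in range((y0+9)//10*10,y0+h,10):
        cv2.line(c,(0,(y-y0)*k),(6,(y-y0)*k),(0,255,255),1); cv2.putText(c,str(y),(8,(y-y0)*k+4),0,.33,(0,255,255),1)
    return c
E
python3 - <<'E'
from h import *
s=cv2.imread("pics/scene0.png");t=cv2.imread("pics/top0.png")
o=np.zeros((600,800,3),np.uint8)
a=crop(s,230,284,115,150,4);o[:600,:460]=a
o[:300,460:]=crop(t,196,252,85,75,4)
o[300:,460:]=crop(t,328,240,85,75,4)
# zoom
cv2.imwrite("pics/c1.png",o)
o=np.zeros((600,800,3),np.uint8)
o[:600,:425]=crop(s,347,190,85,120,5)
o[:375,425:]=crop(t,330,242,75,75,5)
cv2.imwrite("pics/c2.png",o)
E
```

```text
(no output)
```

View pics/c1.png

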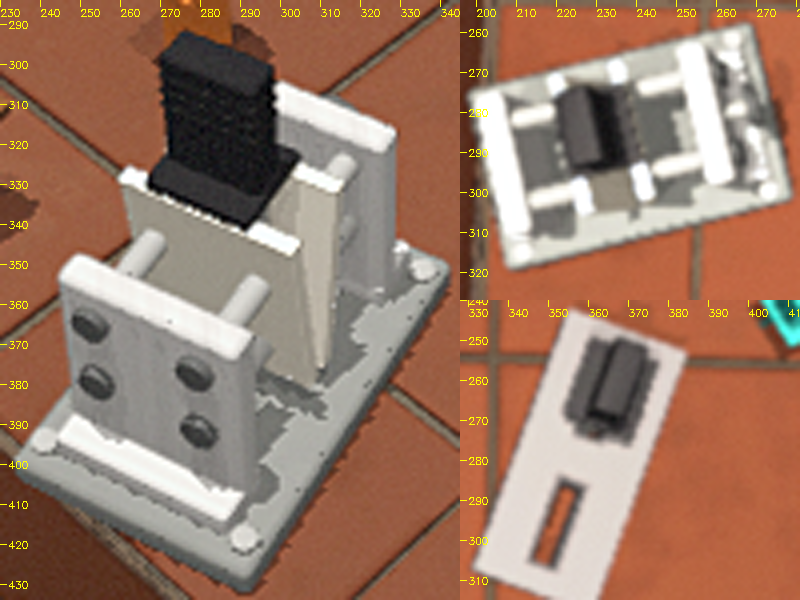

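View pics/c2.png

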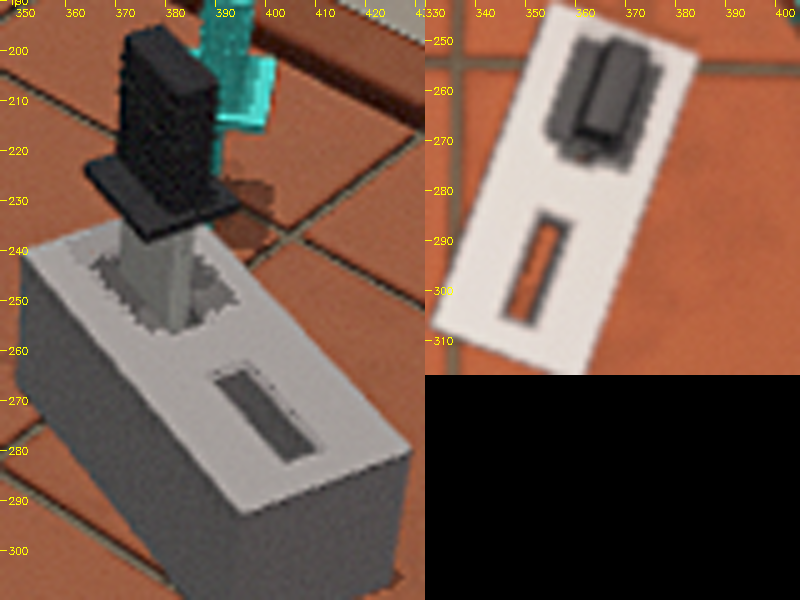

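The crops give the clamp's plate edges and thin handle, and the rack's corners and empty slot. In the scene view the slot mouth is at (400.4,273) and the rack's top corners at (351,240), (396,293) and (429,280). In the top view the slot is at (352.6,295.6). Next I'll triangulate and fit.

```bash
cat > fit.py <<'E'
from h import *
from scipy.optimize import least_squares
C={n:dict(np.load(f"pics/{n}0.npz")) for n in("scene","top")}
def proj(n,X):
    c=C[n]; p=np.atleast_2d(X)@c["R"].T+c["t"]; return np.c_[c["fx"]*p[:,0]/p[:,2]+c["cx"],c["fy"]*p[:,1]/p[:,2]+c["cy"]]
def tri(a,b):
    r=least_squares(lambda X:np.r_[proj("scene",X)[0]-a,proj("top",X)[0]-b],[.5,0,.1]); return r.x.round(4),r.fun.round(1)
def world(p,L):
    c,s=np.cos(p[2]),np.sin(p[2]); L=np.atleast_2d(L); return np.c_[p[0]+c*L[:,0]-s*L[:,1],p[1]+s*L[:,0]+c*L[:,1],L[:,2]]
def fit(obs,p0):
    f=lambda p:np.concatenate([(proj(n,world(p,L))[0]-uv) for n,L,uv in obs])
    r=least_squares(f,p0,loss="soft_l1"); return r.x,f(r.x).reshape(-1,2).round(1)
E
cat > m.py <<'E'
from fit import *
S=lambda u,v:(230+u/4,284+v/4); T=lambda u,v:(196+(u-460)/4,252+v/4)
S2=lambda u,v:(347+u/5,190+v/5); T2=lambda u,v:(330+(u-425)/5,242+v/5)
print("thin top",tri(S(220,59),T(588,127)))
print("slot",tri(S2(267,415),T2(538,268)))
print("thick top",tri(S2(172,61),T2(617,85)))
for a,b in(((20,250),(552,2)),((245,515),(432,327)),((411,450),(586,375))): print("rack",tri(S2(*a),T2(*b)))
h=.055
rack=[("top",(.062,.028,h),T2(552,2)),("top",(.062,-.028,h),T2(699,52)),("top",(-.062,-.028,h),T2(586,375)),("top",(-.062,.028,h),T2(432,327)),
 ("scene",(.062,.028,h),S2(20,250)),("scene",(-.062,.028,h),S2(245,515)),("scene",(-.062,-.028,h),S2(411,450)),("top",(-.03,0,h),T2(538,268)),("scene",(-.03,0,h),S2(267,415))]
pr,r=fit(rack,[.5,-.05,0]); print("rack",pr,r.tolist())
b=.012
cl=[("top",(.043,-.068,b),T(752,25)),("top",(-.043,-.068,b),T(793,193)),("top",(-.043,.068,b),T(508,265)),("top",(.043,.068,b),T(468,93)),
 ("scene",(-.043,-.068,b),S(449,264)),("scene",(-.043,.068,b),S(245,575)),("scene",(.043,.068,b),S(15,455)),]
pc,r=fit(cl,[.5,.15,0]); print("clamp",pc,r.tolist())
g=.148
th=[("scene",(.016,.007,g),S(161,50)),("scene",(.016,-.007,g),S(185,31)),("scene",(-.016,-.007,g),S(277,66)),("scene",(-.016,.007,g),S(258,88)),
("top",(0,0,g),T(588,127))]
pt,r=fit(th,pc); print("thin",pt,r.tolist())
s=cv2.imread("pics/scene0.png");t=cv2.imread("pics/top0.png")
def box(p,cx,cy,lx,ly,z,col):
    for n,im in(("scene",A),("top",B)):
        x0,y0,k=O[n]; q=proj(n,world(p,[(cx+a*lx/2,cy+d*ly/2,z) for a,d in((1,1),(1,-1),(-1,-1),(-1,1))]))
        cv2.polylines(im,[np.int32((q+.5-(x0,y0))*k)],True,col,1)
O={"scene":(230,190,4),"top":(196,240,4)}
A=crop(s,230,190,200,245,4);B=crop(t,196,240,200,85,4)
box(pr,0,0,.124,.056,.055,(255,0,0));box(pr,-.03,0,.042,.015,.055,(0,255,0));box(pr,.03,0,.032,.014,.14,(0,0,255));box(pr,.03,0,.036,.032,.095,(0,0,255))
box(pc,0,0,.086,.136,.012,(255,0,0));box(pc,0,.013,.06,.006,.098,(0,255,0));box(pc,0,-.013,.06,.006,.098,(0,255,0));box(pt,0,0,.032,.014,.148,(0,0,255));box(pt,0,0,.036,.032,.103,(0,0,255))
o=np.zeros((600,800,3),np.uint8)
o[:,:500]=cv2.resize(A,(500,600),interpolation=cv2.INTER_AREA)
o[:300,500:]=cv2.resize(B[:,:340],(300,300)); o[300:,500:]=cv2.resize(B[:,500:],(300,300)); cv2.imwrite("pics/ov.png",o)
E
python3 m.py
```

```text
thin top (array([0.5219, 0.0472, 0.144 ]), array([ 1.2,  0.2, -1.1, -1.4]))
slot (array([ 0.5077, -0.161 ,  0.0505]), array([ 0.4,  0. , -0.3, -0.5]))
thick top (array([ 0.5655, -0.1805,  0.136 ]), array([ 0.5,  0.1, -0.3, -0.5]))
rack (array([ 0.6036, -0.1643,  0.0535]), array([ 0.9,  0.1, -0.6, -0.8]))
rack (array([ 0.4863, -0.1234,  0.0528]), array([ 0.5,  0. , -0.4, -0.5]))
rack (array([ 0.4703, -0.1785,  0.0495]), array([ 0.4,  0. , -0.3, -0.5]))
rack [ 0.53555271 -0.16974403 -0.33806309] [[-0.7, -0.8], [-0.8, 0.1], [-1.7, 1.0], [-0.7, -0.6], [0.9, -0.4], [0.3, -0.9], [1.2, -0.8], [-0.8, -0.3], [0.5, -1.7]]
clamp [0.51867224 0.04874303 0.25698639] [[-0.5, -1.7], [-0.3, 1.3], [-1.2, 0.9], [-0.9, -1.5], [2.5, -1.4], [1.1, -0.2], [-0.7, -0.4]]
thin [0.52063731 0.04976356 0.26784625] [[-0.1, 0.8], [0.3, -2.1], [1.2, -1.3], [-0.2, 1.1], [-3.2, -0.7]]
```

View pics/ov.png

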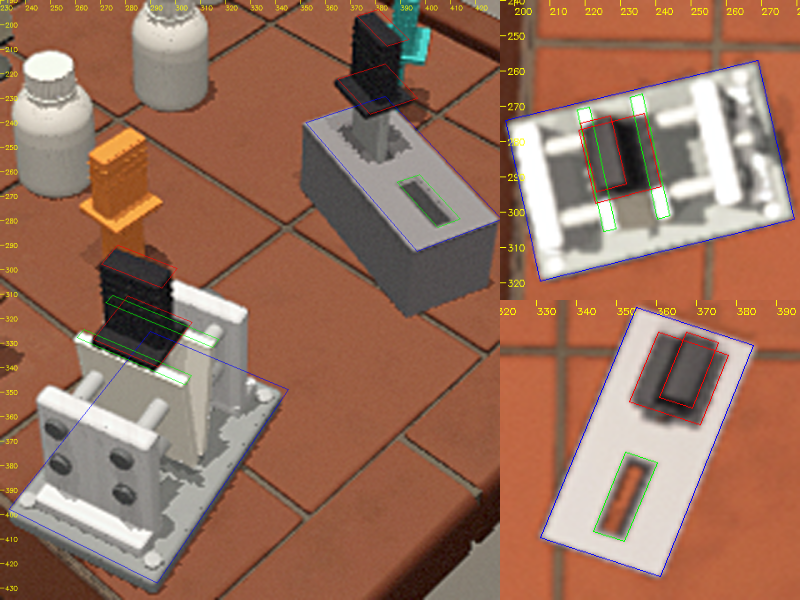

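The overlay agrees to about 1 px: rack at (0.536,-0.170) with yaw -0.338, clamp at (0.519,0.049) with yaw 0.26. Heights come out 2–5 mm below the given ones, which is within calibration. I'll write a move planner next.

```bash
cat > plan.py <<'E'
import numpy as np,sys
from scipy.spatial.transform import Rotation as R
from bench import readout
def plan(x,y,z,yaw,g,n):
    o=readout.get_obs(); r=R.from_euler("xyz",o["ee_rot"]); tgt=R.from_euler("xyz",[np.pi,0,yaw])
    w=(r.inv()*tgt).as_rotvec()/n; d=(np.array([x,y,z])-o["tool_pos"])/n; rows=[]
    for i in range(n):
        s=r.inv().apply(d)/.2; t=w/np.radians(120); rows.append(" ".join(f"{v:.3f}".rstrip("0").rstrip(".") for v in [*s,*t,g])); r=r*R.from_rotvec(w)
    print("; ".join(rows)); print("max",abs(np.array([[float(v) for v in q.split()] for q in rows])).max(0))
if __name__=="__main__": a=[float(v) for v in sys.argv[1:]]; plan(*a[:5],int(a[5]))
E
python3 plan.py .5195 .049 .205 .26 1 12
```

```text
0.206 -0.161 0 -0 -0 0.006 1; 0.204 -0.163 0 -0 -0 0.006 1; 0.202 -0.166 0 -0 -0 0.006 1; 0.2 -0.168 0 -0 -0 0.006 1; 0.198 -0.171 0 -0 -0 0.006 1; 0.196 -0.174 -0 -0 -0 0.006 1; 0.193 -0.176 -0 -0 -0 0.006 1; 0.191 -0.178 -0 -0 -0 0.006 1; 0.189 -0.181 -0 -0 -0 0.006 1; 0.187 -0.183 -0 -0 -0 0.006 1; 0.184 -0.186 -0 -0 -0 0.006 1; 0.182 -0.188 -0 -0 -0 0.006 1
max [0.206 0.188 0.    0.    0.    0.006 1.   ]
```

carry_out(
  motion="0.206 -0.161 0 0 0 0.006 1; 0.204 -0.163 0 0 0 0.006 1; 0.202 -0.166 0 0 0 0.006 1; 0.2 -0.168 0 0 0 0.006 1; 0.198 -0.171 0 0 0 0.006 1; 0.196 -0.174 0 0 0 0.006 1; 0.193 -0.176 0 0 0 0.006 1; 0.191 -0.178 0 0 0 0.006 1; 0.189 -0.181 0 0 0 0.006 1; 0.187 -0.183 0 0 0 0.006 1; 0.184 -0.186 0 0 0 0.006 1; 0.182 -0.188 0 0 0 0.006 1",
)

```text
time: 1.6
tool_pos: [0.5192, 0.0505, 0.205]
ee_rot: [3.141, 0.001, 0.263]
wrist_force: [0.0, -0.2, 0.1]
width: 0.0942
finger_force: 0.0
```

carry_out(
  motion="0 0 0 0 0 0 0.6; 0 0 0 0 0 0 0.6; 0 0 0 0 0 0 0.6",
)

```text
time: 1.98
tool_pos: [0.5184, 0.0477, 0.2054]
ee_rot: [3.141, 0.0, 0.261]
wrist_force: [0.2, -0.9, 0.1]
width: 0.0678
finger_force: 0.0
```

```bash
python3 plan.py .5195 .049 .110 .262 .6 4
```

```text
0.002 -0.001 0.119 0 0 -0 0.6; 0.002 -0.001 0.119 0 0 -0 0.6; 0.002 -0.001 0.119 0 0 -0 0.6; 0.002 -0.001 0.119 0 0 -0 0.6
max [0.002 0.001 0.119 0.    0.    0.    0.6  ]
```

carry_out(
  motion="0.002 -0.001 0.119 0 0 0 0.6; 0.002 -0.001 0.119 0 0 0 0.6; 0.002 -0.001 0.119 0 0 0 0.6; 0.002 -0.001 0.119 0 0 0 0.6; 0 0 0 0 0 0 0.6; 0 0 0 0 0 0 0.6",
)

```text
time: 2.72
tool_pos: [0.5206, 0.0493, 0.1115]
ee_rot: [3.141, -0.002, 0.262]
wrist_force: [0.6, 0.1, -0.4]
width: 0.056
finger_force: 0.0
```

Run:
```python
from h import *
from bench import imaging
o=np.zeros((600,800,3),np.uint8)
s=imaging.snapshot("scene")["pixels"][:,:,::-1].copy();t=imaging.snapshot("top")["pixels"][:,:,::-1].copy()
o[:600,:480]=crop(s,230,230,160,200,3)[:600,:480]; o[:400,480:]=crop(t,190,230,80,100,4); cv2.imwrite("pics/g1.png",o)
```

```text
(no output)
```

View pics/g1.png

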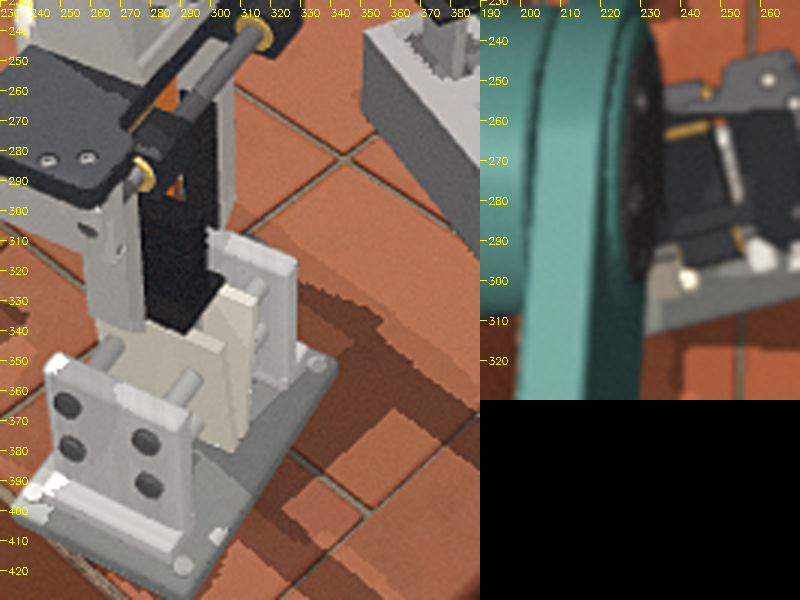

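The fingers straddle the black handle at about (285,310), with the near finger at (270,320). Closing now.

carry_out(
  motion="0 0 0 0 0 0 0; 0 0 0 0 0 0 0; 0 0 0 0 0 0 0; 0 0 0 0 0 0 0; 0 0 0 0 0 0 0; 0 0 0 0 0 0 0",
)

```text
time: 3.58
tool_pos: [0.5202, 0.05, 0.1102]
ee_rot: [3.141, 0.0, 0.263]
wrist_force: [0.6, 0.2, 0.2]
width: 0.0137
finger_force: 30.0
```

carry_out(
  motion="0 0 -0.08 0 0 0 0; 0 0 -0.12 0 0 0 0; 0 0 -0.15 0 0 0 0; 0 0 -0.15 0 0 0 0; 0 0 0 0 0 0 0",
)

```text
time: 4.2
tool_pos: [0.5219, 0.0501, 0.2141]
ee_rot: [3.14, -0.007, 0.263]
wrist_force: [-0.2, -0.2, -0.8]
width: 0.0139
finger_force: 30.0
```

```bash
python3 plan.py .507 -.1598 .208 -.338 0 7
```

```text
-0.049 0.142 0.004 -0 -0.001 0.041 0; -0.037 0.146 0.004 -0 -0.001 0.041 0; -0.024 0.148 0.004 -0 -0.001 0.041 0; -0.012 0.15 0.004 -0 -0.001 0.041 0; 0.001 0.15 0.004 -0 -0.001 0.041 0; 0.014 0.15 0.004 -0 -0.001 0.041 0; 0.027 0.148 0.004 -0 -0.001 0.041 0
max [0.049 0.15  0.004 0.    0.001 0.041 0.   ]
```

carry_out(
  motion="-0.049 0.142 0.003 0 0 0.041 0; -0.037 0.146 0.003 0 0 0.041 0; -0.024 0.148 0.003 0 0 0.041 0; -0.012 0.15 0.003 0 0 0.041 0; 0.001 0.15 0.003 0 0 0.041 0; 0.014 0.15 0.003 0 0 0.041 0; 0.027 0.148 0.003 0 0 0.041 0; 0 0 0 0 0 0 0; 0 0 0 0 0 0 0; 0 0 0 0 0 0 0",
)

```text
time: 5.45
tool_pos: [0.505, -0.1588, 0.2058]
ee_rot: [-3.141, 0.001, -0.336]
wrist_force: [-0.1, -0.6, -1.0]
width: 0.0137
finger_force: 30.0
```

```bash
python3 - <<'E'
from h import *
from bench import imaging,readout
o=readout.get_obs();print(o["tool_pos"],o["ee_rot"],o["wrist_force"])
o=np.zeros((600,800,3),np.uint8)
s=imaging.snapshot("scene")["pixels"][:,:,::-1].copy();t=imaging.snapshot("top")["pixels"][:,:,::-1].copy()
o[:600,:480]=crop(s,325,140,120,150,4)[:600,:480]; o[:400,480:]=crop(t,325,230,80,100,4); cv2.imwrite("pics/g2.png",o)
E
python3 plan.py .507 -.1598 .14 -.338 0 3
```

```text
[ 0.50503836 -0.15881161  0.20575959] [-3.14123467e+00  5.72068690e-04 -3.36344721e-01] [-0.05070163 -0.55615478 -0.99489757]
0.003 0 0.11 -0 -0 0 0; 0.003 0 0.11 -0 -0 0 0; 0.003 0 0.11 -0 -0 0 0
max [0.003 0.    0.11  0.    0.    0.    0.   ]
```

View pics/g2.png

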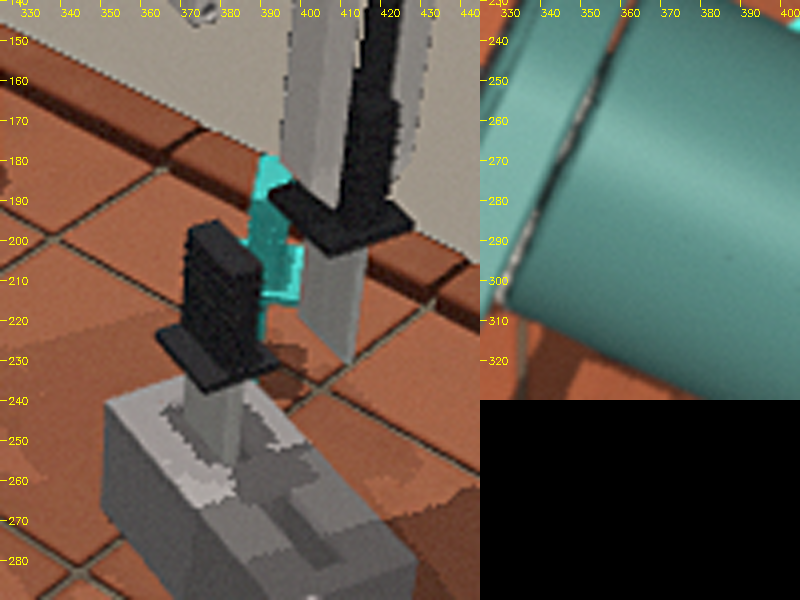

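Run:
```python
from fit import *
x,y,z,yaw=.505,-.1588,.1436,-.336
print(proj("scene",world([x,y,yaw],[(0.015,.00175,z),(-.015,.00175,z),(0,0,z)])), "seen 400.3 218.8 / 413.7 230.5")
print(proj("scene",world([.507,-.1598,-.338],[(0,0,.055),(.01,0,.055),(0,.01,.055)])),"slot seen 400.4 273")
```

```text
[[400.21736829 217.94641641]
 [412.81907278 230.70788544]
 [407.5527768  223.8623877 ]] seen 400.3 218.8 / 413.7 230.5
[[401.02322857 271.39980403]
 [397.20267298 267.0919839 ]
 [395.03031395 273.61196287]] slot seen 400.4 273
```

```bash
python3 plan.py .5074 -.1593 .125 -.338 0 3
```

```text
0.004 -0.001 0.135 -0 -0 0 0; 0.004 -0.001 0.135 -0 -0 0 0; 0.004 -0.001 0.135 -0 -0 0 0
max [0.004 0.001 0.135 0.    0.    0.    0.   ]
```

carry_out(
  motion="0.004 -0.001 0.135 0 0 0 0; 0.004 -0.001 0.135 0 0 0 0; 0.004 -0.001 0.135 0 0 0 0; 0 0 0 0 0 0 0; 0 0 0 0 0 0 0",
)

```text
time: 6.18
tool_pos: [0.5082, -0.16, 0.1263]
ee_rot: [3.141, -0.002, -0.337]
wrist_force: [-0.2, -0.2, -1.9]
width: 0.0139
finger_force: 30.0
```

carry_out(
  motion="0 0 0.05 0 0 0 0; 0 0 0.05 0 0 0 0; 0 0 0 0 0 0 0",
)

```text
time: 6.55
tool_pos: [0.5067, -0.1598, 0.1038]
ee_rot: [-3.141, 0.002, -0.338]
wrist_force: [-0.2, 0.1, -1.7]
width: 0.0137
finger_force: 30.0
```

carry_out(
  motion="0 0 0.06 0 0 0 0; 0 0 0.06 0 0 0 0; 0 0 0.04 0 0 0 0; 0 0 0 0 0 0 0; 0 0 0 0 0 0 0",
)

```text
time: 7.18
tool_pos: [0.5077, -0.1602, 0.0733]
ee_rot: [3.142, -0.001, -0.338]
wrist_force: [-0.9, 0.3, -1.5]
width: 0.0141
finger_force: 30.0
```

carry_out(
  motion="0 0 0.015 0 0 0 0; 0 0 0.012 0 0 0 0; 0 0 0 0 0 0 0; 0 0 0 0 0 0 0",
)

```text
time: 7.68
tool_pos: [0.5076, -0.1601, 0.0678]
ee_rot: [3.142, -0.0, -0.338]
wrist_force: [0.1, 0.2, -1.0]
width: 0.0142
finger_force: 30.0
```

carry_out(
  motion="0 0 0.01 0 0 0 0; 0 0 0 0 0 0 0; 0 0 0 0 0 0 0",
)

```text
time: 8.05
tool_pos: [0.5079, -0.1603, 0.0673]
ee_rot: [3.141, -0.001, -0.338]
wrist_force: [-1.6, 0.2, 5.6]
width: 0.0139
finger_force: 30.0
```

Seated, with 5.6 N upward at the expected height. Releasing and rising.

carry_out(
  motion="0 0 -0.008 0 0 0 0.6; 0 0 0 0 0 0 0.6; 0 0 0 0 0 0 0.6; 0 0 0 0 0 0 0.6; 0 0 -0.15 0 0 0 0.6; 0 0 -0.25 0 0 0 0.6; 0 0 -0.2 0 0 0 0.6; 0 0 0 0 0 0 0.6; 0 0 0 0 0 0 0.6",
)

```text
time: 9.18
tool_pos: [0.507, -0.1599, 0.186]
ee_rot: [-3.142, 0.002, -0.338]
wrist_force: [0.4, -0.3, -0.1]
width: 0.0562
finger_force: 0.0
```

```bash
python3 - <<'E'
from h import *
from bench import imaging
s=imaging.snapshot("scene")["pixels"][:,:,::-1].copy()
o=crop(s,325,160,120,150,4); cv2.imwrite("pics/g3.png",o)
E
python3 plan.py .5646 -.1800 .180 -.338 .6 3
```

```text
0.102 -0 0.008 -0 0.001 -0 0.6; 0.102 -0 0.008 -0 0.001 -0 0.6; 0.102 -0 0.009 -0 0.001 -0 0.6
max [0.102 0.    0.009 0.    0.001 0.    0.6  ]
```

View pics/g3.png

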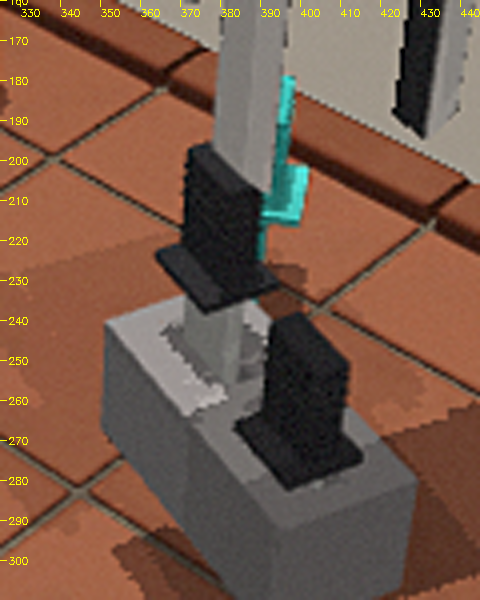

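The thin blade is seated, its collar flat on the rack (centre about (399,273)), and released. Now the thick blade.

carry_out(
  motion="0.102 0 0.008 0 0 0 0.6; 0.102 0 0.008 0 0 0 0.6; 0.102 0 0.009 0 0 0 0.6; 0 0 0 0 0 0 0.6; 0 0 0.15 0 0 0 0.6; 0 0 0.15 0 0 0 0.6; 0 0 0.09 0 0 0 0.6; 0 0 0 0 0 0 0.6; 0 0 0 0 0 0 0.6",
)

```text
time: 10.35
tool_pos: [0.5658, -0.1806, 0.1055]
ee_rot: [3.141, -0.002, -0.338]
wrist_force: [0.1, -0.3, -0.2]
width: 0.0565
finger_force: 0.0
```

carry_out(
  motion="0 0 0 0 0 0 0; 0 0 0 0 0 0 0; 0 0 0 0 0 0 0; 0 0 0 0 0 0 0; 0 0 0 0 0 0 0; 0 0 0 0 0 0 0",
)

```text
time: 11.1
tool_pos: [0.5652, -0.1805, 0.1043]
ee_rot: [3.141, -0.0, -0.338]
wrist_force: [-0.4, -0.6, 0.4]
width: 0.0139
finger_force: 30.0
```

carry_out(
  motion="0 0 -0.08 0 0 0 0; 0 0 -0.15 0 0 0 0; 0 0 -0.2 0 0 0 0; 0 0 -0.2 0 0 0 0; 0 0 -0.03 0 0 0 0; 0 0 0 0 0 0 0; 0 0 0 0 0 0 0",
)

```text
time: 11.98
tool_pos: [0.5643, -0.18, 0.2336]
ee_rot: [-3.141, 0.005, -0.338]
wrist_force: [0.0, 0.4, -1.9]
width: 0.0138
finger_force: 30.0
```

```bash
python3 plan.py .5200 .0490 .235 .26 0 8
```

```text
-0.074 -0.126 -0 -0 0 -0.036 0; -0.064 -0.131 -0.001 -0 0 -0.036 0; -0.054 -0.135 -0.001 -0 0 -0.036 0; -0.044 -0.139 -0.001 -0 0 -0.036 0; -0.033 -0.142 -0.001 -0 0 -0.036 0; -0.023 -0.144 -0.001 -0 0 -0.036 0; -0.012 -0.145 -0.001 -0 0 -0.036 0; -0.001 -0.146 -0.001 -0 0 -0.036 0
max [0.074 0.146 0.001 0.    0.    0.036 0.   ]
```

carry_out(
  motion="-0.074 -0.126 0 0 0 -0.036 0; -0.064 -0.131 -0.001 0 0 -0.036 0; -0.054 -0.135 -0.001 0 0 -0.036 0; -0.044 -0.139 -0.001 0 0 -0.036 0; -0.033 -0.142 -0.001 0 0 -0.036 0; -0.023 -0.144 -0.001 0 0 -0.036 0; -0.012 -0.145 -0.001 0 0 -0.036 0; 0 -0.146 -0.001 0 0 -0.036 0; 0 0 0 0 0 0 0; 0 0 0 0 0 0 0; 0 0 0 0 0 0 0",
)

```text
time: 13.35
tool_pos: [0.5204, 0.0476, 0.237]
ee_rot: [3.141, 0.001, 0.263]
wrist_force: [0.7, 0.1, -2.5]
width: 0.0139
finger_force: 30.0
```

Run:
```python
from h import *
from bench import imaging,readout
o=readout.get_obs();print(o["tool_pos"],o["ee_rot"],o["wrist_force"])
s=imaging.snapshot("scene")["pixels"][:,:,::-1].copy();cv2.imwrite("pics/s4.png",s)
cv2.imwrite("pics/g4.png",crop(s,230,235,130,120,5))
```

```text
[0.52038372 0.04759868 0.23700079] [3.14146959e+00 1.18594082e-03 2.63452294e-01] [ 0.72070422  0.06410388 -2.45161675]
```

View pics/g4.png

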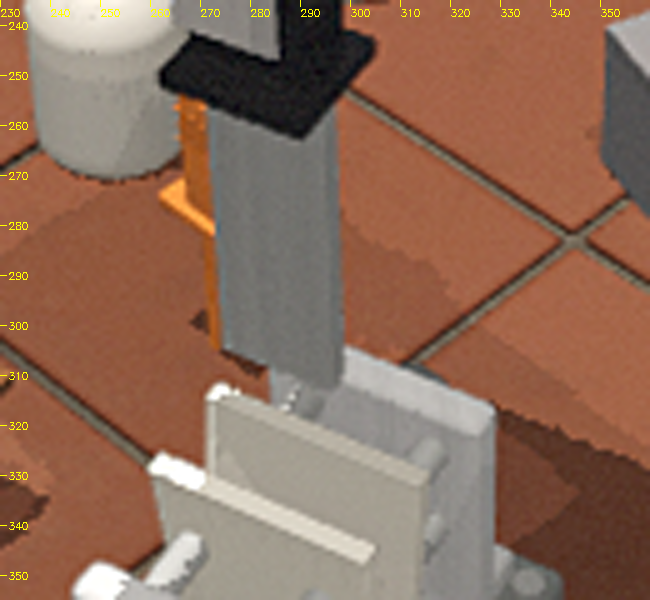

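The blade hangs upright with its lower end at (273.8,304.6) and (296,313). The plates' inner edges run (264.4,325.4)–(305.2,344.4) for +y and (271.2,314.2)–(315,332) for -y.

Run:
```python
from fit import *
x,y,yaw=.5204,.0476,.2634; z=.1327
P=proj("scene",world([x,y,yaw],[(.015,.0035,z),(-.015,.0035,z),(-.015,-.0035,z)]));Q=np.array([(273.8,304.6),(296,313),(298.4,311.4)])
print(P,Q-P); off=(Q-P).mean(0)
c=C["scene"]
def back(uv,z):
    d=c["R"].T@np.array([(uv[0]-c["cx"])/c["fx"],(uv[1]-c["cy"])/c["fy"],1]); o=-c["R"].T@c["t"]; return o+d*(z-o[2])/d[2]
for nm,o in(("off",off),("raw",0*off)):
    for p in((264.4,325.4),(305.2,344.4),(271.2,314.2),(315,332)):
        X=back(np.array(p)-o,.098)-[x,y,.098]; print(nm,"local x,y mm",(1e3*np.array([X[0]*np.cos(yaw)+X[1]*np.sin(yaw),-X[0]*np.sin(yaw)+X[1]*np.cos(yaw)])).round(1))
```

```text
[[274.70715163 303.92778008]
 [296.90096455 313.12413084]
 [299.95303603 309.17262468]] [[-0.90715163  0.67221992]
 [-0.90096455 -0.12413084]
 [-1.55303603  2.22737532]]
off local x,y mm [25.7 10.5]
off local x,y mm [-31.8  12.3]
off local x,y mm [28.1 -8.8]
off local x,y mm [-32.7  -9.7]
raw local x,y mm [26.  12.4]
raw local x,y mm [-31.3  14.1]
raw local x,y mm [28.5 -6.8]
raw local x,y mm [-32.2  -7.8]
```

carry_out(
  motion="-0.01 -0.006 0.05 0 0 0 0; 0 0 0.1 0 0 0 0; 0 0 0.1 0 0 0 0; 0 0 0.05 0 0 0 0; 0 0 0 0 0 0 0; 0 0 0 0 0 0 0",
)

```text
time: 14.15
tool_pos: [0.5186, 0.0491, 0.1785]
ee_rot: [3.141, -0.001, 0.265]
wrist_force: [0.3, 0.3, -1.5]
width: 0.0139
finger_force: 30.0
```

carry_out(
  motion="0 0 0.025 0 0 0 0; 0 0 0.025 0 0 0 0; 0 0 0 0 0 0 0; 0 0 0 0 0 0 0",
)

```text
time: 14.65
tool_pos: [0.5182, 0.0492, 0.1677]
ee_rot: [3.142, 0.0, 0.265]
wrist_force: [0.5, 0.6, -1.9]
width: 0.0137
finger_force: 30.0
```

carry_out(
  motion="0 0 0.03 0 0 0 0; 0 0 0.01 0 0 0 0; 0 0 0 0 0 0 0; 0 0 0 0 0 0 0",
)

```text
time: 15.15
tool_pos: [0.5182, 0.0492, 0.1597]
ee_rot: [3.142, -0.0, 0.265]
wrist_force: [0.6, 0.0, -1.7]
width: 0.0139
finger_force: 30.0
```

carry_out(
  motion="0 0 0.02 0 0 0 0; 0 0 0 0 0 0 0; 0 0 0 0 0 0 0",
)

```text
time: 15.52
tool_pos: [0.5181, 0.0491, 0.1556]
ee_rot: [3.142, 0.0, 0.265]
wrist_force: [0.4, 0.1, -1.4]
width: 0.0137
finger_force: 30.0
```

carry_out(
  motion="0 0 0.01 0 0 0 0; 0 0 0 0 0 0 0; 0 0 0 0 0 0 0",
)

```text
time: 15.9
tool_pos: [0.5181, 0.0491, 0.1537]
ee_rot: [3.141, 0.0, 0.265]
wrist_force: [-0.5, -0.5, -0.7]
width: 0.014
finger_force: 30.0
```

carry_out(
  motion="0 0 0.01 0 0 0 0; 0 0 0 0 0 0 0; 0 0 0 0 0 0 0",
)

```text
time: 16.27
tool_pos: [0.5181, 0.0491, 0.1516]
ee_rot: [3.142, 0.0, 0.265]
wrist_force: [-0.2, -0.4, -1.7]
width: 0.0136
finger_force: 30.0
```

carry_out(
  motion="0 0 0.01 0 0 0 0; 0 0 0 0 0 0 0; 0 0 0 0 0 0 0",
)

```text
time: 16.65
tool_pos: [0.5181, 0.049, 0.1496]
ee_rot: [3.141, 0.0, 0.265]
wrist_force: [0.2, -0.9, -1.1]
width: 0.0138
finger_force: 30.0
```

carry_out(
  motion="0 0 0.01 0 0 0 0; 0 0 0 0 0 0 0; 0 0 0 0 0 0 0",
)

```text
time: 17.02
tool_pos: [0.5182, 0.049, 0.1476]
ee_rot: [3.141, 0.0, 0.265]
wrist_force: [-0.7, -0.9, -2.2]
width: 0.0141
finger_force: 30.0
```

carry_out(
  motion="0 0 0.01 0 0 0 0; 0 0 0 0 0 0 0; 0 0 0 0 0 0 0",
)

```text
time: 17.4
tool_pos: [0.5182, 0.049, 0.1456]
ee_rot: [3.141, -0.0, 0.265]
wrist_force: [0.8, -1.7, -1.7]
width: 0.0137
finger_force: 30.0
```

carry_out(
  motion="0 0.002 0 0 0 0 0; 0 0 0 0 0 0 0; 0 0 0 0 0 0 0",
)

```text
time: 17.77
tool_pos: [0.5182, 0.0488, 0.1457]
ee_rot: [-3.142, 0.0, 0.265]
wrist_force: [0.9, -0.7, -1.9]
width: 0.014
finger_force: 30.0
```

carry_out(
  motion="0 0 0.01 0 0 0 0; 0 0 0 0 0 0 0; 0 0 0 0 0 0 0",
)

```text
time: 18.15
tool_pos: [0.5183, 0.0488, 0.1437]
ee_rot: [3.142, -0.0, 0.265]
wrist_force: [0.6, -1.0, -0.1]
width: 0.0136
finger_force: 30.0
```

carry_out(
  motion="0 0 0.01 0 0 0 0; 0 0 0 0 0 0 0; 0 0 0 0 0 0 0",
)

```text
time: 18.52
tool_pos: [0.5184, 0.0488, 0.1419]
ee_rot: [3.141, -0.001, 0.265]
wrist_force: [0.3, -0.9, 1.6]
width: 0.014
finger_force: 30.0
```

carry_out(
  motion="0 0.0006 0.01 0 0 0 0; 0 0 0 0 0 0 0; 0 0 0 0 0 0 0",
)

```text
time: 18.9
tool_pos: [0.5185, 0.0487, 0.1399]
ee_rot: [3.141, -0.001, 0.265]
wrist_force: [0.2, -0.5, 2.2]
width: 0.0138
finger_force: 30.0
```

carry_out(
  motion="0 0 0.01 0 0 0 0; 0 0 0 0 0 0 0; 0 0 0 0 0 0 0",
)

```text
time: 19.27
tool_pos: [0.5185, 0.0487, 0.1379]
ee_rot: [3.141, -0.001, 0.265]
wrist_force: [-0.5, 0.2, 3.6]
width: 0.0135
finger_force: 30.0
```

carry_out(
  motion="0 0 0.01 0 0 0 0; 0 0 0 0 0 0 0; 0 0 0 0 0 0 0",
)

```text
time: 19.65
tool_pos: [0.5185, 0.0487, 0.136]
ee_rot: [3.141, -0.001, 0.265]
wrist_force: [-0.5, 0.2, 5.0]
width: 0.0139
finger_force: 30.0
```

carry_out(
  motion="0 0 0 0 0 0 0; 0 0 0 0 0 0 0",
)

```text
time: 19.9
tool_pos: [0.5186, 0.0487, 0.136]
ee_rot: [3.141, -0.001, 0.265]
wrist_force: [0.2, 0.9, 5.1]
width: 0.0136
finger_force: 30.0
```

carry_out(
  motion="0 0 0.003 0 0 0 0; 0 0 0 0 0 0 0; 0 0 0 0 0 0 0",
)

```text
time: 20.27
tool_pos: [0.5185, 0.0487, 0.1357]
ee_rot: [3.141, -0.001, 0.265]
wrist_force: [-0.7, -0.3, 6.0]
width: 0.0137
finger_force: 30.0
```

Run:
```python
from h import *
from bench import imaging
s=imaging.snapshot("scene")["pixels"][:,:,::-1].copy()
cv2.imwrite("pics/g5.png",crop(s,230,170,210,190,3))
```

```text
(no output)
```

View pics/g5.png

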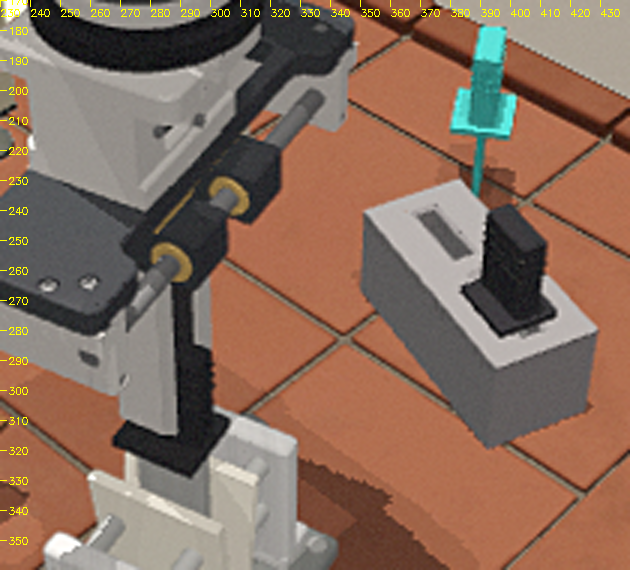

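The thick blade stands upright between the plates (collar about (286,315)) and is still gripped. The thin blade is seated in the rack at about (400,270). Handing in.

```bash
python3 -c "
from bench import robot
print(robot.close_job())"
```

```text
the job is handed in; nothing more can be done
None
```

I handed the job in at about 20 s: the thin blade is fully down and released in the rack's empty slot. The thick blade is still gripped upright between the plates, about 8–9 mm past first contact, with a wrist reading of 6 N (about 7.5 N drag) and almost no sideways force; by that depth each plate is pressed back about 1 mm (inferred, not measured).

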